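# Zero the polarimeter

## Robot

A 6-joint arm with a two-finger parallel gripper is mounted at the origin on the work surface. World frame = base frame: x ahead of the robot, y to its left, z up, the work surface at z = 0. Lengths are in m, angles in rad, forces in N, time in s.
With the tool pointing down it reaches from about 0.325 to 0.775 m from the base axis. Payload 5.5 kg.
Tool frame: the origin (TCP) lies at the very end of the fingers, on their centre line; the grasp point (between the pads) lies env.tcp_to_grasp behind it (env.tcp_to_grasp is the distance from the TCP to the grasp point, in m); z points along the fingers, y is the direction in which the jaws open and shut (so a half turn about z gives the same grasp; the last joint's range is limited). The gripper opens to 85 mm and grips with 20 to 120 N. Pads are 22 mm wide; open, the fingers measure 114 mm over their backs; the gripper's body (76 mm by 85 mm) begins 54 mm behind the grasp point. The pads swing forward as they close: fully open they stand 13 mm farther back than shut.
Start: joints at [1.167, 0.091, 1.231, -0, 1.82, -0.057], TCP at [0.204, 0.564, 0.231] pointing down, gripper open.
Joint ranges: [-2.87, 2.87], [-0.86, 2.18], [0.17, 2.46], [-1.51, 4.65], [0.06, 2.69], [-2.65, 2.65]. Speed limits (rad/s): [2.57, 2.57, 3.01, 3.14, 3.14, 3.14].

## Interface

Orientations are given as [roll, pitch, yaw] about the fixed x, y, z axes, in that order (R = Rz(yaw) Ry(pitch) Rx(roll)).
In Python, from bench import env gives the robot as it stands.
- The arm moves only by the tool drive_tool, never from a script. Its argument "increments" is a list that holds one entry, the list of rows, each a list of 7 numbers: the turn, a rotation vector about the tool's x, y, z in rad, then the shift along the tool's x, y, z in m, then the opening, from 0 (shut) to 1 (fully open). In form: [[[ax, ay, az, tx, ty, tz, gripper], ...]]. A call has 1 to 5 rows; each row shifts and turns the commanded pose from where the row before left it, along the tool's axes as they then stand; what a row does not reach is not made up. A row lasts 1/12 s, in which the tool goes at most 41.7 mm and 7.16 degrees, less where a joint would pass 70% of its speed; a pose out of reach is approached as far as the arm can. A call is refused whole if a number of a shift passes 0.0417 or a number of a turn 0.125, either way. A call with a gripper value outside its range is refused whole. The fingers move at their own pace and stop on an object; the grip force is fixed at half the most. Time passes only in rows, so rows that do not move let the fingers close. It gives the time, the measured TCP pose, the force and the opening at its end, in the units of the state.
- env.sense(): the state, without advancing time (a new reading comes with each control period).
- env.camera(name): name is "scene" or "side" or "wrist"; returns a dict with "img" (480x640x3 uint8, red, green, blue), "camera_matrix" (3x3 intrinsics, pixels), "eye" and "orientation" of the camera in the world; the wrist camera has in their place "mount" (4x4, takes a point from camera to tool coordinates, whose origin is the TCP and whose axes are the flange's). Camera axes: x right, y up, looking along -z (the intrinsics and any distortion apply to the point x, -y, -z); pixel columns grow to the right and rows downward; lengths in m; the calibration is good to about 2 mm. A picture is of the moment at which its call begins: read the wrist's pose just before it. There is no depth.
- env.hand_in(): hands the job in, once; it reports no verdict.
The state is a dict: "t": time; "joints": joint angles; "qvel": joint speeds; "joint_efforts": joint torques, N m; "eef_pos": TCP position; "tool_rot": TCP orientation; "contact_force": force on the tool from outside, world axes, zero at the start; "torque": the same for the moment, N m; "grip_width": finger opening in m.
Only numpy, scipy, OpenCV 4.12 (cv2) and the standard library are available. Lean on these libraries where they do the work, as an engineer would, in place of code of your own. Each camera call takes 0.05 s, during which the arm holds its last target.

## Task

Get the polarimeter ready for the class: press down the raised end of its lamp switch, fully over to on, and push the analyser round by its side lever with a fingertip until the white index mark lines up with the long line of the scale. Use touch only: don't pinch the analyser or lift it out of its head, and leave the glassware and the other things on the bench where they stand. Finish with the hand clear of everything.

Things in the scene. Friction and masses are not known exactly. Their poses are not given: they have to be found in the camera images.
- polarimeter: Student polarimeter, fixed to the bench: a grey lamp house 120 (x) x 260 (y) x 45 mm high that runs from y = +60 to y = -200 mm in this frame, and above its +y part an upright sample tube, a head and a round white scale plate (radius 68 mm, top 170 mm above the bench) with the black analyser on it. Origin: on the upright turning axis of the analyser, at bench level; z up. A slim column stands at y = +47 mm, under the plate.
- analyser (a joint): Turn of the analyser (the black dial) about the polarimeter's upright axis, rad, counter-clockwise from above positive; at 0 the index mark lies along the polarimeter's +x and the lever along its -x. Turns from -3.1 to 3.1 rad, about 1 N pushed at the lever, no spring: it stays where it is left.
- index_mark (a point): Outer end of the white index mark, a radial white line 3 mm wide and 19 mm long on the analyser's flat black flange (radius 48 mm, top 174 mm above the bench); the point is 49 mm from the axis. x of its frame points outwards along the mark.
- long_line (a point): Inner end of the long line of the scale: on the white plate black lines stand every 10 degrees, all 6 mm long and thin but this one, which is 3 mm wide and 17 mm long, from the flange out to the plate's rim. The point is 49 mm from the axis; x of its frame points outwards along the line. The plate is clamped and does not turn.
- lever_end (a point): Outer end of the analyser's side lever, a level round bar exactly opposite the index mark: its axis is 186 mm above the bench, 16 mm above the plate; this point is 88 mm from the turning axis. From 52 to 88 mm from the axis it has a black grip 12 mm in diameter, nearer in it is a 7 mm steel rod. The analyser's round body (radius 28 mm, with an eyepiece on top up to 202 mm above the bench) is at the centre.
- lamp_switch (a joint): Rocker switch on top of the lamp house, 160 mm from the turning axis towards the polarimeter's -y; rad, 0 = off (its -y end raised), 0.44 = on (its -y end fully down). It takes 2 to 4 N, has no spring and stays where it is left.
- switch_raised_end (a point): Top of the rocker 3.5 mm in from its -y end, the end that is raised while off and is to be pressed down, by about 6 mm. A short white stroke lies across this end. The black rocker is 24 mm (x) by 36 mm (y), its pivot 54 mm above the bench; this point starts about 64 mm above the bench.
- analyser_sleeve (a joint): How far the analyser has been lifted out of the head, m; 0 = seated. It is held down only by its weight (about 0.14 kg).
- beaker: Glass beaker, 60 mm across, 80 mm high; origin under its centre. Leave it.
- dropper_bottle: Small amber bottle, 36 mm across, 72 mm high; origin under its centre. Leave it.
- petri_dish: Glass dish, 80 mm across, 16 mm high; origin under its centre. Leave it.
- tube_block: Wooden block 45 x 110 mm with three capped glass tubes, 97 mm high; origin under its centre. Leave it.
- wash_up_bottle: White bottle, 68 mm across, 215 mm high; origin under its centre. Leave it.
- orange_bottle: Orange bottle, 62 mm across, 160 mm high; origin under its centre. Leave it.
- screwdriver: Screwdriver with a black handle lying on the bench, about along the robot's x. Leave it.

How it is judged:
By the outcome, as a careful person would: the job done as asked, in the order asked, and still so for the second after the job is handed in, with the robot touching nothing.
It also fails if it takes over 48 s, if anything falls off the work surface, if the arm or the gripper's body presses on something with over 40 N, if the wrist force passes 120 N, or if a joint passes its speed limit or range.

## Working session

There is one attempt and no reset: what is moved stays moved. The work goes in short steps, Python scripts to look and compute and a tool call to move; the robot and the scene stay as the last step left them, time stands still between calls to the robot, and variables do not carry over. Pictures are saved under pics/ and viewed, and the job is handed in when it is done.

Besides the shell and the picture viewer there is one more tool, called after ">>>" in YAML: its name, and indented under it one key for each argument. drive_tool: Moves the arm, as the interface text tells. Its arguments: {"type":"object","properties":{"increments":{"type":"array","items":{"type":"array","items":{"type":"array","items":{"type":"number"}}}}},"required":["increments"]}

```bash
ls; mkdir -p pics
python3 - <<'E'
from bench import env
import cv2
s=env.sense();print(s, env.tcp_to_grasp)
for n in ["scene","side","wrist"]:
    c=env.camera(n)
    cv2.imwrite(f"pics/{n}0.png",c["img"][:,:,::-1])
    print(n,{k:v for k,v in c.items() if k!="img"})
E
```

```text
pics
{'t': 0.0, 'joints': array([ 1.16728053e+00,  9.18514340e-02,  1.23191408e+00,  1.74556690e-05,
        1.81982332e+00, -5.67286071e-02]), 'qvel': array([-1.95721850e-04,  1.43669761e-03, -4.10828541e-05, -4.90484288e-04,
       -9.45390056e-04, -9.57696109e-04]), 'joint_efforts': array([-3.89832385e-04, -4.58732808e+01, -4.18015730e+01, -7.27632482e-05,
        1.16570480e-02,  4.47770503e-06]), 'eef_pos': array([0.20382144, 0.56400144, 0.23013941]), 'tool_rot': array([-3.13960064e+00, -1.30078309e-04,  2.79480962e+00]), 'contact_force': array([ 0.35253493, -0.10411282,  0.01770916]), 'torque': array([0.0042434 , 0.00395626, 0.01257438]), 'grip_width': 0.08549745140852177} 0.0187
scene {'camera_matrix': array([[496.85397912,   0.        , 325.59866227],
       [  0.        , 496.85397912, 244.02657985],
       [  0.        ,   0.        ,   1.        ]]), 'eye': array([ 1.39496586, -0.30648188,  1.11746422]), 'orientation': array([ 0.71971563, -0.0038283 ,  1.19795403])}
side {'camera_matrix': array([[625.1254115 ,   0.        , 323.84988497],
       [  0.        , 625.1254115 , 249.05356292],
       [  0.        ,   0.        ,   1.        ]]), 'eye': array([ 0.09241598, -0.88509967,  0.86834669]), 'orientation': array([ 0.93595744,  0.00597611, -0.50376224])}
wrist {'camera_matrix': array([[419.98630688,   0.        , 319.41626345],
       [  0.        , 419.98630688, 246.49146836],
       [  0.        ,   0.        ,   1.        ]]), 'mount': array([[ 4.70630348e-04,  9.50603513e-01,  3.10407377e-01,
         8.14005683e-02],
       [ 9.99999713e-01, -6.31743429e-04,  4.18505871e-04,
        -5.11492790e-04],
       [ 5.93930973e-04,  3.10407091e-01, -9.50603537e-01,
        -1.43145797e-01],
       [ 0.00000000e+00,  0.00000000e+00,  0.00000000e+00,
         1.00000000e+00]])}
```

View pics/scene0.png

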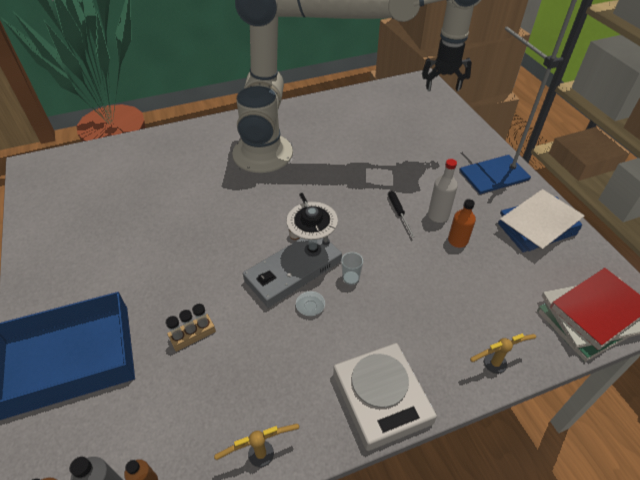

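View pics/side0.png

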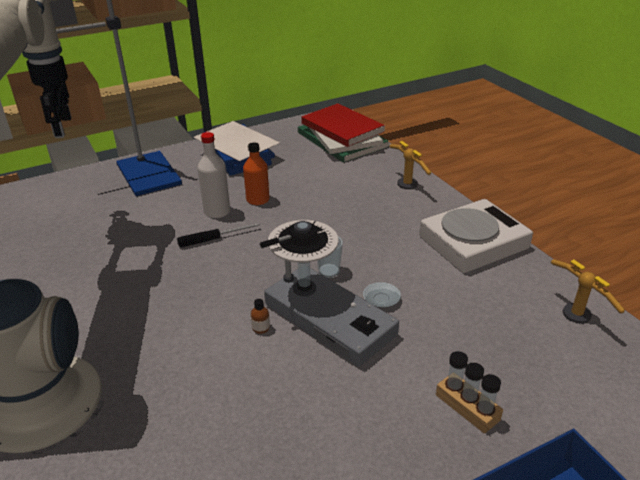

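View pics/wrist0.png

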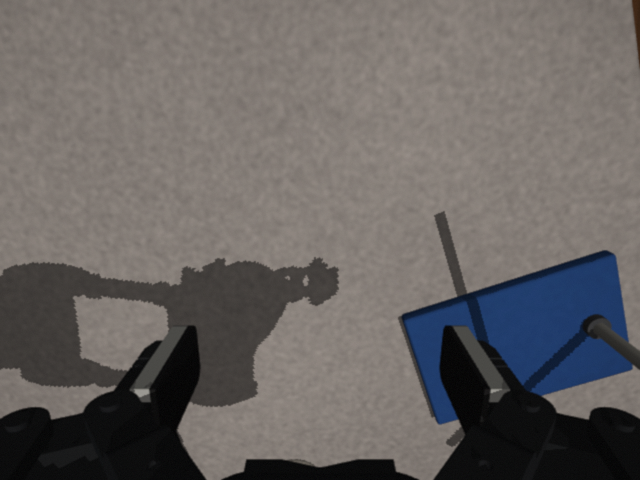

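The scene picture shows the polarimeter with its dial near (312,216) and the switch near (266,277). In the side picture the dial is near (302,238) and the switch near (365,325). I'll enlarge both.

Run:
```python
import cv2
a=cv2.imread("pics/scene0.png")[180:310,235:375]
cv2.imwrite("pics/sc1.png",cv2.resize(a,None,fx=4.5,fy=4.5,interpolation=cv2.INTER_CUBIC))
a=cv2.imread("pics/side0.png")[210:365,250:410]
cv2.imwrite("pics/sd1.png",cv2.resize(a,None,fx=3.8,fy=3.8,interpolation=cv2.INTER_CUBIC))
```

```text
(no output)
```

View pics/sc1.png

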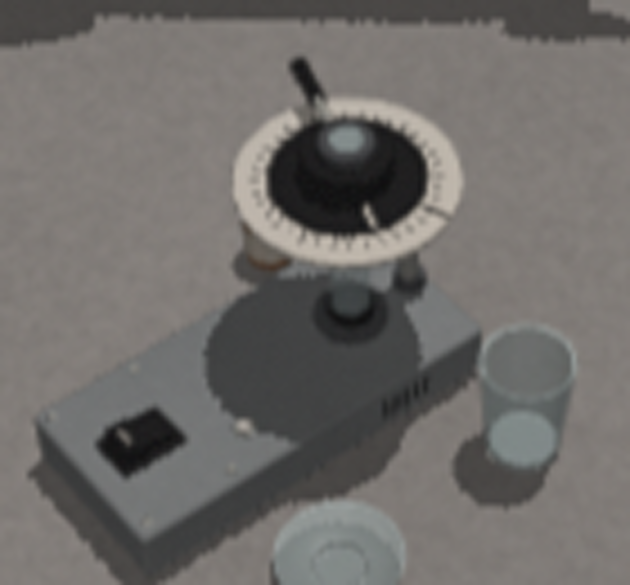

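View pics/sd1.png

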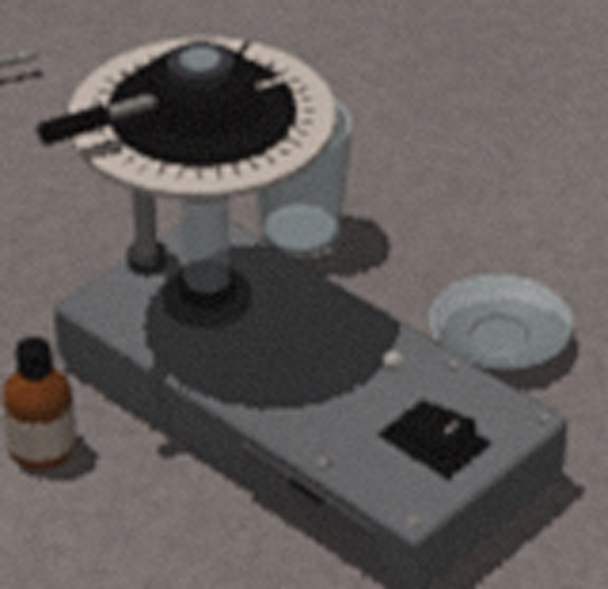

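```bash
cat > h.py <<'E'
import numpy as np, cv2
from scipy.spatial.transform import Rotation as R
from scipy.optimize import least_squares
CAM={"scene":(496.85397912,325.59866227,244.02657985,[1.39496586,-0.30648188,1.11746422],[0.71971563,-0.0038283,1.19795403]),
"side":(625.1254115,323.84988497,249.05356292,[0.09241598,-0.88509967,0.86834669],[0.93595744,0.00597611,-0.50376224])}
def proj(n,P):
    f,cx,cy,e,o=CAM[n]
    p=(np.atleast_2d(P)-e)@R.from_euler('xyz',o).as_matrix()
    return np.c_[cx+f*p[:,0]/-p[:,2], cy-f*p[:,1]/-p[:,2]]
def T(pose,P):
    P=np.atleast_2d(P).astype(float);c,s=np.cos(pose[2]),np.sin(pose[2])
    return np.c_[pose[0]+c*P[:,0]-s*P[:,1],pose[1]+s*P[:,0]+c*P[:,1],P[:,2]]
def unproj(n,uv,z):
    f,cx,cy,e,o=CAM[n]
    d=R.from_euler('xyz',o).as_matrix()@np.array([(uv[0]-cx)/f,-(uv[1]-cy)/f,-1]);e=np.array(e)
    return e+d*(z-e[2])/d[2]
def sc(u,v):return (u/4.5+235-.4,v/4.5+180-.4)
def sd(u,v):return (u/3.8+250-.4,v/3.8+210-.4)
E
cat > fit.py <<'E'
from h import *
a=np.linspace(0,2*np.pi,73)
ring=np.c_[.068*np.cos(a),.068*np.sin(a),0*a+.170]
obs=[("scene",sc(150,545),(.06,-.2,.045)),("scene",sc(38,420),(-.06,-.2,.045)),("scene",sc(480,330),(.06,.06,.045)),("scene",sc(123,434),(0,-.1745,.064)),
("side",sd(565,420),(.06,-.2,.045)),("side",sd(415,545),(-.06,-.2,.045)),("side",sd(58,310),(-.06,.06,.045)),("side",sd(452,427),(0,-.1745,.064))]
box={"scene":(*sc(233,97),*sc(463,265)),"side":(*sd(68,37),*sd(337,195))}
def res(p):
    r=[]
    for n,uv,P in obs: r+=list(proj(n,T(p,P))[0]-uv)
    for n,b in box.items():
        q=proj(n,T(p,ring)); r+=list(np.r_[q.min(0),q.max(0)]-b)
    return np.array(r)
s=least_squares(res,[.5,0,0.6],loss='soft_l1')
p=s.x;print(p,np.degrees(p[2]));print(res(p).reshape(-1,2).round(1))
c=T(p,[0,0,0])[0]
for nm,n,uv,z in [("mark","scene",sc(370,216),.174),("mark","side",sd(270,85),.174),("line","scene",sc(440,213),.17),("line","side",sd(243,47),.17),("lever","scene",sc(298,62),.186),("lever","side",sd(42,133),.186)]:
    w=unproj(n,uv,z);d=w-c;print(nm,n,w.round(4),np.hypot(d[0],d[1]).round(4),np.degrees(np.arctan2(d[1],d[0])).round(1))
print("switch",T(p,[0,-.1745,.064]))
for nm,n,uv in [("bottle","side",sd(45,455))]: print(nm,unproj(n,uv,0))
E
python3 fit.py
```

```text
[ 0.5274851  -0.00301249  0.30668844] 17.571953002047092
[[-1.8 -1. ]
 [-1.8 -1.4]
 [ 0.9 -0.7]
 [-1.3  0.2]
 [ 1.6 -0.6]
 [ 0.2 -0.5]
 [-2.  -2. ]
 [ 1.5 -0.4]
 [-0.4  0.1]
 [-0.2 -0.3]
 [-0.  -0.3]
 [-0.3 -0.9]]
mark scene [ 0.5649 -0.0025  0.174 ] 0.0375 0.8
mark side [ 0.5655 -0.0054  0.174 ] 0.0381 -3.5
line scene [0.5739 0.0376 0.17  ] 0.0617 41.2
line side [0.5726 0.0374 0.17  ] 0.0606 41.9
lever scene [ 0.4397 -0.0018  0.186 ] 0.0878 179.2
lever side [ 0.4403 -0.002   0.186 ] 0.0872 179.3
switch [[ 0.58016722 -0.16937007  0.064     ]]
bottle [ 0.41791099 -0.02574185  0.        ]
```

The dial axis is near (0.527, -0.003) m. The mark is at about -0.5°, the lever at about 179.5° and the long line at about 41.5°, so the analyser needs about +42°. First I'll rise, shut the fingers and turn the wrist.

>>> drive_tool:
  increments:
    - [[0, 0, 0.1145, 0, 0, -0.03, 0], [0, 0, 0.1145, 0, 0, -0.03, 0], [0, 0, 0.1145, 0, 0, -0.03, 0], [0, 0, 0.1145, 0, 0, -0.03, 0], [0, 0, 0.1145, 0, 0, -0.02, 0]]

```text
t: 0.57
eef_pos: [0.2039, 0.5642, 0.3745]
tool_rot: [3.139, -0.001, 2.217]
contact_force: [-0.6, 0.6, 0.8]
grip_width: 0.0258
```

>>> drive_tool:
  increments:
    - [[0, 0, 0.1145, 0, 0, 0, 0], [0, 0, 0.1145, 0, 0, 0, 0], [0, 0, 0.1145, 0, 0, 0, 0], [0, 0, 0, 0, 0, 0, 0]]

```text
t: 0.9
eef_pos: [0.204, 0.5644, 0.3709]
tool_rot: [-3.141, 0.0, 1.875]
contact_force: [-0.4, 0.9, 0.1]
grip_width: -0.0002
```

```bash
cat > inc.py <<'E'
import sys
from h import *
from bench import env
s=env.sense();r=R.from_euler('xyz',s['tool_rot'])
t=np.array([float(x) for x in sys.argv[1:4]])
print("t",round(s['t'],2),"pos",s['eef_pos'].round(4),"rpy",np.degrees(s['tool_rot']).round(2),"F",s['contact_force'].round(2),"w",round(s['grip_width'],4),"q",s['joints'].round(2))
d=r.as_matrix().T@(t-s['eef_pos']);print("tool shift mm",(d*1000).round(1))
E
python3 inc.py .583 -.177 .34
```

```text
t 0.9 pos [0.204  0.5644 0.3709] rpy [-1.7998e+02  3.0000e-02  1.0742e+02] F [-0.39  0.94  0.13] w -0.0002 q [ 1.17  0.17  0.89 -0.    2.08  0.86]
tool shift mm [-820.8  139.7   31.2]
```

>>> drive_tool:
  increments:
    - [[0, 0, 0, -0.033, 0.0056, 0, 0], [0, 0, 0, -0.033, 0.0056, 0, 0], [0, 0, 0, -0.033, 0.0056, 0, 0], [0, 0, 0, -0.033, 0.0056, 0, 0], [0, 0, 0, -0.033, 0.0056, 0, 0]]

```text
t: 1.32
eef_pos: [0.2809, 0.4141, 0.3709]
tool_rot: [-3.141, 0.0, 1.883]
contact_force: [0.8, 0.3, -0.1]
grip_width: -0.0
```

>>> drive_tool:
  increments:
    - [[0, 0, 0, -0.033, 0.0056, 0, 0], [0, 0, 0, -0.033, 0.0056, 0, 0], [0, 0, 0, -0.033, 0.0056, 0, 0], [0, 0, 0, -0.033, 0.0056, 0, 0], [0, 0, 0, -0.033, 0.0056, 0, 0]]

```text
t: 1.73
eef_pos: [0.3576, 0.2652, 0.3711]
tool_rot: [-3.142, 0.0, 1.883]
contact_force: [1.2, 0.1, 0.5]
grip_width: 0.0001
```

>>> drive_tool:
  increments:
    - [[0, 0, 0, -0.033, 0.0056, 0, 0], [0, 0, 0, -0.033, 0.0056, 0, 0], [0, 0, 0, -0.033, 0.0056, 0, 0], [0, 0, 0, -0.033, 0.0056, 0, 0], [0, 0, 0, -0.033, 0.0056, 0, 0]]

```text
t: 2.15
eef_pos: [0.4343, 0.1164, 0.3712]
tool_rot: [3.142, -0.0, 1.883]
contact_force: [0.4, -0.2, 0.8]
grip_width: -0.0002
```

>>> drive_tool:
  increments:
    - [[0, 0, 0, -0.033, 0.0056, 0, 0], [0, 0, 0, -0.033, 0.0056, 0, 0], [0, 0, 0, -0.033, 0.0056, 0, 0], [0, 0, 0, -0.033, 0.0056, 0, 0], [0, 0, 0, -0.033, 0.0056, 0, 0]]

```text
t: 2.57
eef_pos: [0.5111, -0.0324, 0.3711]
tool_rot: [-3.141, -0.0, 1.883]
contact_force: [0.2, 0.3, 0.0]
grip_width: 0.0001
```

>>> drive_tool:
  increments:
    - [[0, 0, 0, -0.033, 0.0056, 0, 0], [0, 0, 0, -0.033, 0.0056, 0, 0], [0, 0, 0, -0.033, 0.0056, 0, 0], [0, 0, 0, -0.033, 0.0056, 0, 0], [0, 0, 0, 0, 0, 0, 0]]

```text
t: 2.98
eef_pos: [0.5736, -0.1547, 0.3673]
tool_rot: [-3.137, -0.001, 1.877]
contact_force: [1.0, 0.2, -1.0]
grip_width: -0.0
```

```bash
python3 inc.py .583 -.177 .2
python3 - <<'E'
from bench import env
import cv2
cv2.imwrite("pics/w1.png",env.camera("wrist")["img"][:,:,::-1])
E
```

```text
t 2.98 pos [ 0.5736 -0.1547  0.3673] rpy [-1.7972e+02 -8.0000e-02  1.0757e+02] F [ 1.01  0.22 -1.05] w -0.0 q [-0.32  0.16  0.91 -0.    2.08 -0.63]
tool shift mm [-24.3   3.  167.2]
```

View pics/w1.png

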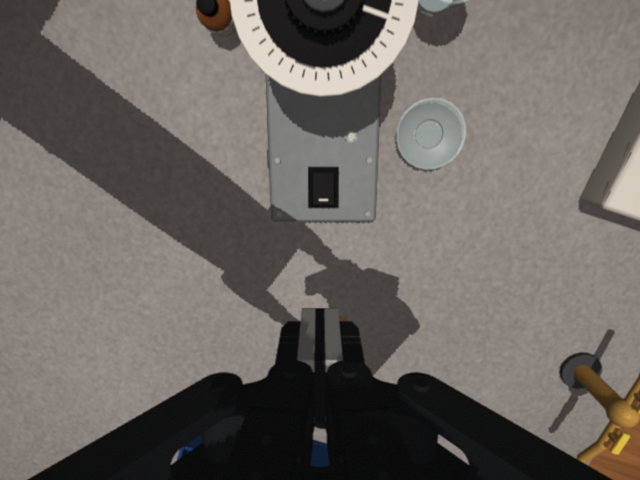

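The wrist picture shows the switch at (323,187) with its white stroke at (323,200). The index mark ends at (388,17), and the beaker and dish stand clear. Next I'll locate the stroke from this view.

```bash
cat >> h.py <<'E'
M=np.array([[4.70630348e-04,9.50603513e-01,3.10407377e-01,8.14005683e-02],[9.99999713e-01,-6.31743429e-04,4.18505871e-04,-5.11492790e-04],[5.93930973e-04,3.10407091e-01,-9.50603537e-01,-1.43145797e-01],[0,0,0,1]])
def wun(s,uv,z):
    r=R.from_euler('xyz',s['tool_rot']).as_matrix()
    e=np.array(s['eef_pos'])+r@M[:3,3]
    d=r@M[:3,:3]@np.array([(uv[0]-319.416)/419.986,-(uv[1]-246.491)/419.986,-1])
    return e+d*(z-e[2])/d[2]
E
python3 - <<'E'
from h import *
s={'eef_pos':[.5736,-.1547,.3673],'tool_rot':np.radians([-179.72,-.08,107.57])}
for n,uv,z in [("stroke",(323,200),.064),("switch -y end base",(323,208),.054),("sw +y end",(323,168),.054),("mark",(388,17),.174)]: print(n,wun(s,uv,z).round(4))
from bench import env
print(env.sense()['eef_pos'])
E
```

```text
stroke [ 0.5785 -0.1648  0.064 ]
switch -y end base [ 0.5819 -0.1754  0.054 ]
sw +y end [ 0.5685 -0.1335  0.054 ]
mark [ 0.5751 -0.0027  0.174 ]
[ 0.57285578 -0.152389    0.36813438]
```

>>> drive_tool:
  increments:
    - [[0, 0, 0, -0.013, 0.001, 0.04, 0], [0, 0, 0, -0.012, 0.001, 0.04, 0], [0, 0, 0, 0, 0, 0.04, 0], [0, 0, 0, 0, 0, 0.04, 0], [0, 0, 0, 0, 0, 0.04, 0]]

```text
t: 3.45
eef_pos: [0.581, -0.1718, 0.1702]
tool_rot: [3.141, -0.0, 1.882]
contact_force: [0.8, -0.6, 0.2]
grip_width: 0.0001
```

>>> drive_tool:
  increments:
    - [[0, 0, 0, 0, 0, 0.04, 0], [0, 0, 0, 0, 0, 0.03, 0], [0, 0, 0, 0, 0, 0, 0], [0, 0, 0, 0, 0, 0, 0]]

```text
t: 3.78
eef_pos: [0.5803, -0.1715, 0.1006]
tool_rot: [-3.139, -0.003, 1.881]
contact_force: [0.6, 0.2, 1.7]
grip_width: 0.0004
```

```bash
python3 inc.py .582 -.176 .070
python3 - <<'E'
from bench import env
import cv2
cv2.imwrite("pics/w2.png",env.camera("wrist")["img"][:,:,::-1])
E
```

```text
t 3.78 pos [ 0.5803 -0.1715  0.1006] rpy [-1.7983e+02 -1.4000e-01  1.0779e+02] F [0.6  0.19 1.7 ] w 0.0004 q [-0.34  0.12  1.43  0.    1.59 -0.65]
tool shift mm [-4.9  0.3 30.6]
```

View pics/w2.png

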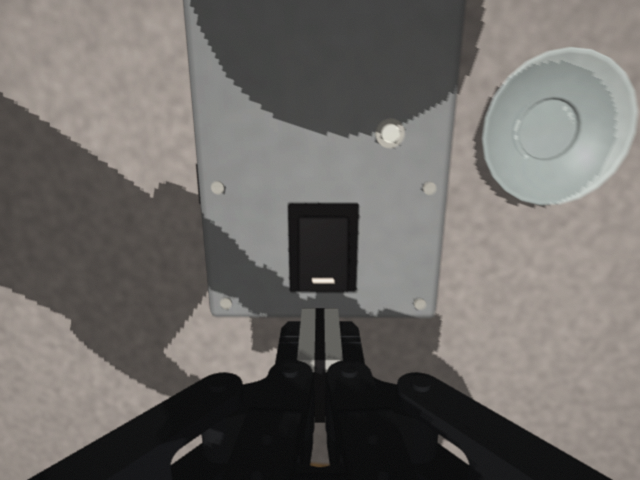

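The stroke is at (323,281), directly in line with the fingertips at (320,308).

Run:
```python
from h import *
s={'eef_pos':[.5803,-.1715,.1006],'tool_rot':np.radians([-179.83,-.14,107.79])}
for n,uv,z in [("stroke",(323,281),.064),("end bezel",(323,291),.047),("+y bezel",(323,204),.047)]: print(n,wun(s,uv,z).round(4))
# where tips project
r=np.linalg.inv(M)
for x in (-.011,0,.011):
  p=r@[x,0,0,1];print(x,319.4+420*p[0]/-p[2],246.5-420*p[1]/-p[2])
```

```text
stroke [ 0.5794 -0.1655  0.064 ]
end bezel [ 0.5833 -0.1775  0.047 ]
+y bezel [ 0.5694 -0.1345  0.047 ]
-0.011 320.8097800786729 357.14404500651415
0 320.85309166943927 332.2652432700775
0.011 320.8982761014802 306.3106545230594
```

>>> drive_tool:
  increments:
    - [[0, 0, 0, -0.006, 0, 0, 0], [0, 0, 0, 0, 0, 0.02, 0], [0, 0, 0, 0, 0, 0.01, 0], [0, 0, 0, 0, 0, 0, 0]]

```text
t: 4.17
eef_pos: [0.583, -0.1786, 0.0711]
tool_rot: [-3.141, -0.001, 1.879]
contact_force: [0.4, -0.4, -0.4]
grip_width: -0.0
```

>>> drive_tool:
  increments:
    - [[0, 0, 0, 0, 0, 0.003, 0], [0, 0, 0, 0, 0, 0.003, 0], [0, 0, 0, 0, 0, 0.003, 0], [0, 0, 0, 0, 0, 0.002, 0], [0, 0, 0, 0, 0, 0, 0]]

```text
t: 4.58
eef_pos: [0.5836, -0.1787, 0.061]
tool_rot: [3.141, 0.001, 1.879]
contact_force: [-0.2, -0.2, 0.6]
grip_width: -0.0003
```

>>> drive_tool:
  increments:
    - [[0, 0, 0, 0, 0, 0.001, 0], [0, 0, 0, 0, 0, 0.001, 0], [0, 0, 0, 0, 0, 0.001, 0], [0, 0, 0, 0, 0, 0, 0]]

```text
t: 4.92
eef_pos: [0.5835, -0.1786, 0.0578]
tool_rot: [3.141, 0.0, 1.879]
contact_force: [0.4, -1.4, 1.7]
grip_width: -0.0004
```

>>> drive_tool:
  increments:
    - [[0, 0, 0, 0, 0, 0.001, 0], [0, 0, 0, 0, 0, 0.001, 0], [0, 0, 0, 0, 0, 0, 0]]

```text
t: 5.17
eef_pos: [0.5834, -0.1786, 0.0556]
tool_rot: [3.142, 0.0, 1.879]
contact_force: [1.4, -1.4, 2.3]
grip_width: 0.0
```

>>> drive_tool:
  increments:
    - [[0, 0, 0, 0, 0, 0.001, 0], [0, 0, 0, 0, 0, 0.001, 0], [0, 0, 0, 0, 0, 0, 0]]

```text
t: 5.42
eef_pos: [0.5835, -0.1786, 0.055]
tool_rot: [3.141, 0.001, 1.879]
contact_force: [-1.3, -0.8, 7.0]
grip_width: -0.0
```

```bash
python3 inc.py .582 -.176 .070
python3 - <<'E'
from bench import env
import cv2
cv2.imwrite("pics/w3.png",env.camera("wrist")["img"][:,:,::-1])
a=env.camera("side")["img"][:,:,::-1][280:380,310:430]
cv2.imwrite("pics/s3.png",cv2.resize(a,None,fx=5,fy=5))
E
```

```text
t 5.42 pos [ 0.5835 -0.1786  0.055 ] rpy [1.7996e+02 4.0000e-02 1.0764e+02] F [-1.32 -0.8   6.96] w -0.0 q [-0.35  0.15  1.48 -0.    1.51 -0.66]
tool shift mm [  3.   -0.6 -15. ]
```

View pics/w3.png

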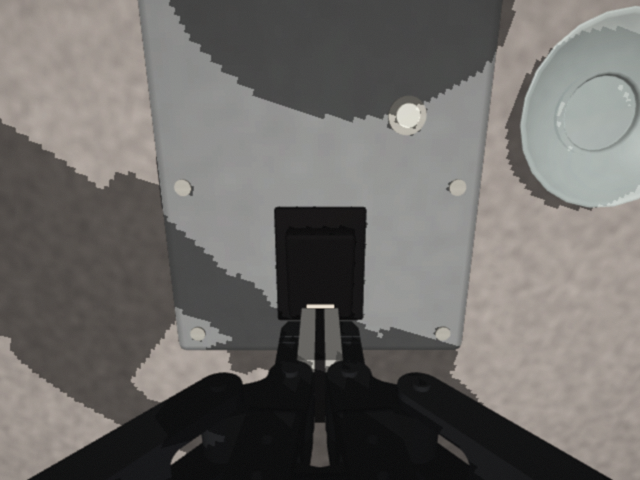

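View pics/s3.png

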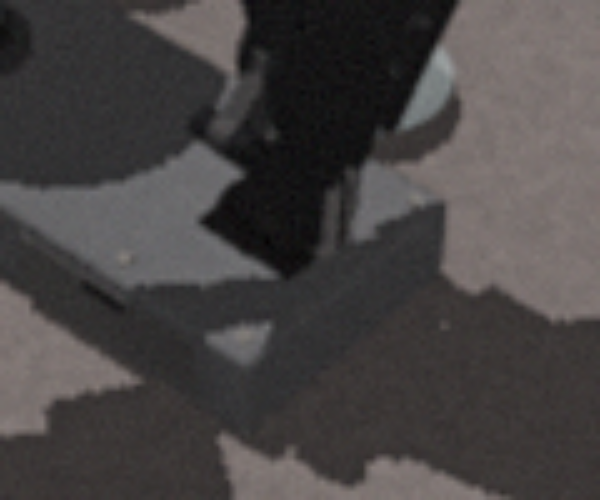

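The wrist picture shows the tips on the raised end, just behind the stroke at (320,306), and the force has jumped to 7 N. I'll press a little harder to be sure of the end stop.

>>> drive_tool:
  increments:
    - [[0, 0, 0, 0, 0, 0.001, 0], [0, 0, 0, 0, 0, 0.001, 0], [0, 0, 0, 0, 0, 0, 0]]

```text
t: 5.77
eef_pos: [0.5837, -0.1786, 0.0548]
tool_rot: [3.14, 0.001, 1.879]
contact_force: [-5.3, 0.5, 13.9]
grip_width: -0.0002
```

Stopped hard at 14 N. Now I'll lift off and look.

>>> drive_tool:
  increments:
    - [[0, 0, 0, 0, 0, -0.005, 0], [0, 0, 0, 0, 0, -0.02, 0], [0, 0, 0, 0, 0, -0.035, 0], [0, 0, 0, 0, 0, -0.04, 0], [0, 0, 0, 0, 0, -0.04, 0]]

```text
t: 6.18
eef_pos: [0.5824, -0.1777, 0.1915]
tool_rot: [-3.139, -0.003, 1.879]
contact_force: [0.6, 0.0, 0.1]
grip_width: -0.0002
```

>>> drive_tool:
  increments:
    - [[0, 0, 0, 0, 0, -0.04, 0], [0, 0, 0, 0, 0, -0.04, 0], [0, 0, 0, 0, 0, -0.04, 0], [0, 0, 0, 0, 0, -0.04, 0], [0, 0, 0, 0, 0, 0, 0]]

```text
t: 6.6
eef_pos: [0.5837, -0.1782, 0.3618]
tool_rot: [3.131, 0.008, 1.879]
contact_force: [0.6, -0.5, 1.1]
grip_width: 0.0002
```

```bash
python3 inc.py .582 -.176 .070
python3 - <<'E'
from bench import env
import cv2
cv2.imwrite("pics/w4.png",env.camera("wrist")["img"][:,:,::-1])
a=env.camera("side")["img"][:,:,::-1][280:380,310:430]
cv2.imwrite("pics/s4.png",cv2.resize(a,None,fx=5,fy=5))
E
```

```text
t 6.6 pos [ 0.5837 -0.1782  0.3618] rpy [179.38   0.44 107.68] F [ 0.63 -0.53  1.11] w 0.0002 q [-0.35  0.18  0.9   0.    2.05 -0.66]
tool shift mm [  4.9  -4.1 291.8]
```

View pics/w4.png

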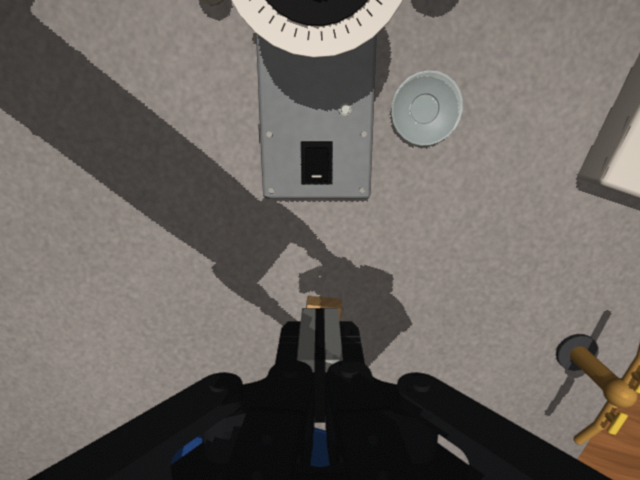

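View pics/s4.png

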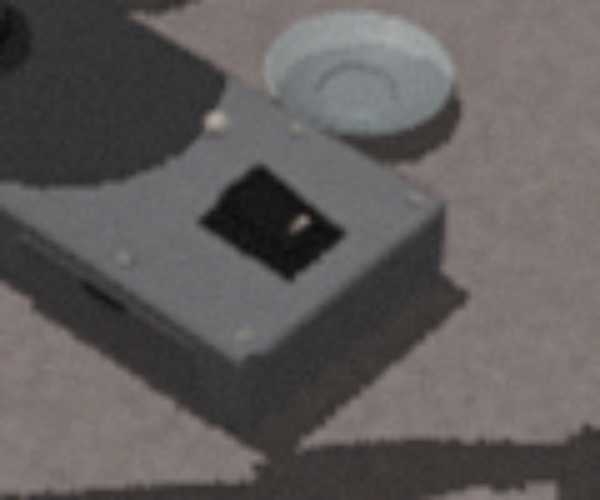

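The switch is over. In the side picture the far end now stands up at (260,170) and the stroked end is level with the bezel at (300,225). Next I'll move above the dial for a close measurement.

>>> drive_tool:
  increments:
    - [[0, 0, 0, 0.04, 0, 0, 0], [0, 0, 0, 0.04, 0, 0, 0], [0, 0, 0, 0.04, 0, 0, 0], [0, 0, 0, 0.03, 0, 0, 0], [0, 0, 0, 0.016, 0, 0, 0]]

```text
t: 7.12
eef_pos: [0.5315, -0.017, 0.3495]
tool_rot: [-3.138, -0.003, 1.882]
contact_force: [0.2, -0.4, 0.7]
grip_width: 0.0
```

>>> drive_tool:
  increments:
    - [[0, 0, 0, 0, 0, 0, 0], [0, 0, 0, 0, 0, 0, 0], [0, 0, 0, 0, 0, 0, 0]]

```text
t: 7.37
eef_pos: [0.533, -0.0207, 0.3499]
tool_rot: [-3.139, -0.001, 1.879]
contact_force: [0.3, 0.0, -0.3]
grip_width: -0.0004
```

```bash
cat > look.py <<'E'
import sys
from h import *
from bench import env
s=env.sense();np.save("st.npy",np.r_[s['eef_pos'],s['tool_rot']])
im=env.camera("wrist")["img"][:,:,::-1];cv2.imwrite(f"pics/{sys.argv[1]}.png",im)
x0,y0,x1,y1,k=map(int,sys.argv[2:7])
cv2.imwrite(f"pics/{sys.argv[1]}c.png",cv2.resize(im[y0:y1,x0:x1],None,fx=k,fy=k,interpolation=cv2.INTER_CUBIC))
E
python3 inc.py .452 .035 .28; python3 look.py w5 210 90 410 290 3
```

```text
t 7.37 pos [ 0.533  -0.0207  0.3499] rpy [-1.7984e+02 -5.0000e-02  1.0764e+02] F [ 0.33  0.02 -0.35] w -0.0004 q [-0.1  -0.03  1.14 -0.    2.03 -0.41]
tool shift mm [ 77.6 -60.1  70.2]
```

View pics/w5.png

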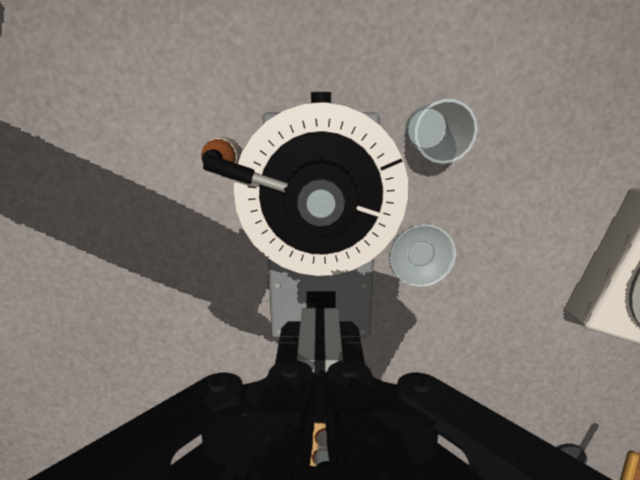

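View pics/w5c.png

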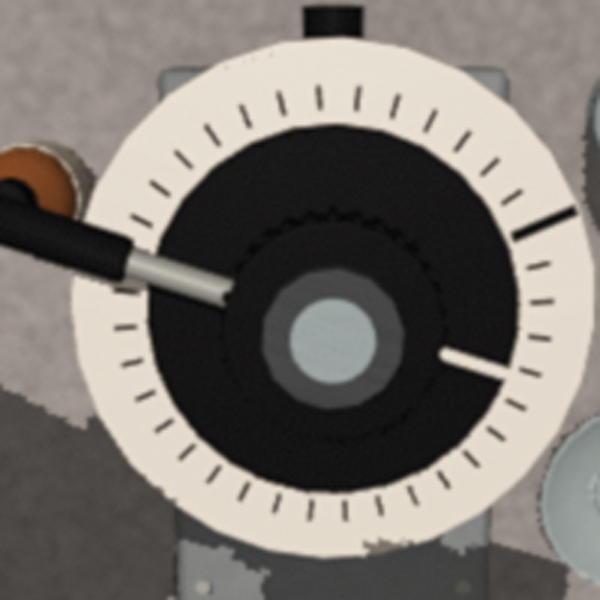

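The dial is clear in this crop. The index mark runs (443,353)–(508,374), the long line (516,236)–(576,211), and the plate spans 72–594 across by 38–557 down.

```bash
cat > ang.py <<'E'
from h import *
def run(k,x0,y0,pts,ext):
    st=np.load("st.npy");s={'eef_pos':st[:3],'tool_rot':st[3:]}
    f=lambda u,v:(u/k+x0-.33,v/k+y0-.33)
    r=R.from_euler('xyz',st[3:]).as_matrix()
    a=np.linspace(0,2*np.pi,361)
    def pr(P):
        p=((P-st[:3])@r-M[:3,3])@M[:3,:3]
        return np.c_[319.416+419.986*p[:,0]/-p[:,2],246.491-419.986*p[:,1]/-p[:,2]]
    b=np.r_[f(ext[0],ext[1]),f(ext[2],ext[3])]
    def res(c):
        q=pr(np.c_[c[0]+.068*np.cos(a),c[1]+.068*np.sin(a),0*a+.17]);return np.r_[q.min(0),q.max(0)]-b
    o=least_squares(res,[.5275,-.003]);c=o.x;print("centre",c.round(4),o.fun.round(2))
    for n,uv,z in pts:
        w=wun(s,f(*uv),z)[:2];d=w-c;print(n,w.round(4),np.hypot(*d).round(4),np.degrees(np.arctan2(d[1],d[0])).round(2))
if __name__=="__main__":
    run(3,210,90,[("mi",(443,353),.174),("mo",(508,374),.174),("li",(516,236),.17),("lo",(576,211),.17),("eye",(333,340),.202)],(72,38,594,557))
E
python3 ang.py
```

```text
centre [ 0.5271 -0.0031] [-0.6  -0.25  0.6   0.42]
mi [ 0.5571 -0.0033] 0.03 -0.34
mo [ 0.575  -0.0034] 0.0479 -0.36
li [0.5654 0.0303] 0.0507 41.13
lo [0.5776 0.0408] 0.0669 40.99
eye [ 0.5272 -0.0029] 0.0002 83.18
```

The dial centre is (0.527, -0.003), the mark is at -0.35° and the line at 41.05°, so the turn is +41.4°. I'll go to the clockwise side of the lever and descend there.

>>> drive_tool:
  increments:
    - [[0, 0, 0, 0.026, -0.02, 0, 0], [0, 0, 0, 0.026, -0.02, 0, 0], [0, 0, 0, 0.026, -0.02, 0, 0], [0, 0, 0.1, 0, 0, 0.02, 0], [0, 0, 0.1, 0, 0, 0.02, 0]]

```text
t: 7.83
eef_pos: [0.4521, 0.0357, 0.313]
tool_rot: [3.137, 0.0, 1.674]
contact_force: [2.0, -0.5, 0.6]
grip_width: 0.0001
```

>>> drive_tool:
  increments:
    - [[0, 0, 0.1, 0, 0, 0.02, 0], [0, 0, 0, 0, 0, 0.02, 0], [0, 0, 0, 0, 0, 0.02, 0], [0, 0, 0, 0, 0, 0, 0], [0, 0, 0, 0, 0, 0, 0]]

```text
t: 8.25
eef_pos: [0.4519, 0.035, 0.2505]
tool_rot: [-3.138, 0.0, 1.577]
contact_force: [0.3, 0.6, 0.5]
grip_width: 0.0001
```

```bash
python3 inc.py .452 .034 .178; python3 look.py w6 210 90 410 290 3
```

```text
t 8.25 pos [0.4519 0.035  0.2505] rpy [-179.81    0.     90.37] F [0.28 0.56 0.55] w 0.0001 q [ 0.   -0.3   1.56 -0.    1.88 -0.  ]
tool shift mm [-1.   0.3 72.5]
```

View pics/w6.png

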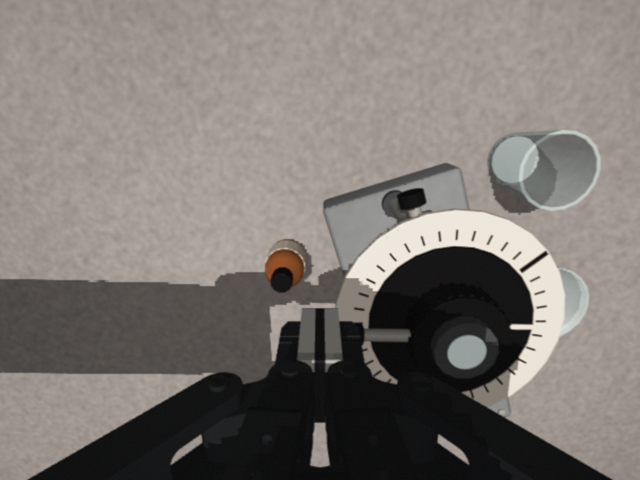

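>>> drive_tool:
  increments:
    - [[0, 0, 0, 0, 0, 0.03, 0], [0, 0, 0, 0, 0, 0.03, 0], [0, 0, 0, 0, 0, 0.012, 0], [0, 0, 0, 0, 0, 0, 0], [0, 0, 0, 0, 0, 0, 0]]

```text
t: 8.72
eef_pos: [0.4525, 0.0357, 0.1809]
tool_rot: [3.141, 0.0, 1.578]
contact_force: [-0.0, -0.0, 0.0]
grip_width: -0.0004
```

>>> drive_tool:
  increments:
    - [[0, 0, 0, -0.006, 0, 0, 0], [0, 0, 0, -0.006, 0, 0, 0], [0, 0, 0, -0.005, 0, 0, 0], [0, 0, 0, -0.003, 0, 0, 0], [0, 0, 0, 0, 0, 0, 0]]

```text
t: 9.13
eef_pos: [0.4526, 0.015, 0.1805]
tool_rot: [3.14, 0.0, 1.578]
contact_force: [0.5, 0.1, 1.0]
grip_width: 0.0
```

```bash
python3 inc.py .452 .014 .178; python3 look.py w7 210 90 410 290 3
```

```text
t 9.13 pos [0.4526 0.015  0.1805] rpy [1.7994e+02 2.0000e-02 9.0390e+01] F [0.5  0.15 1.04] w 0.0 q [-0.04 -0.32  1.7  -0.    1.76 -0.05]
tool shift mm [-1.  -0.6  2.5]
```

View pics/w7.png

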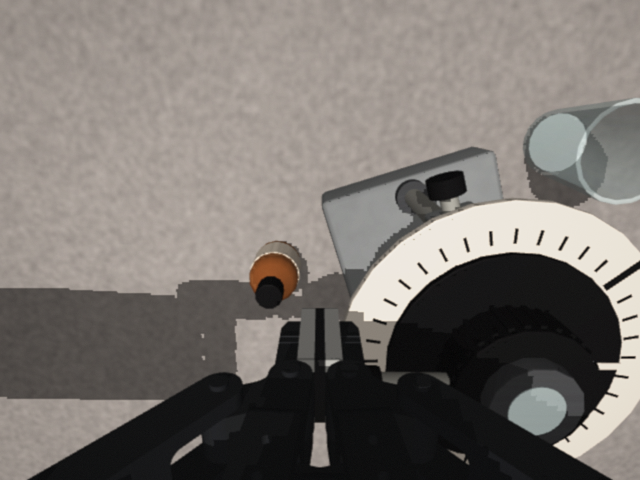

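The fingertip is beside the lever with nothing touching yet. I'll go 2 mm lower and push round in small arcs, turning the hand with the lever.

>>> drive_tool:
  increments:
    - [[0, 0, 0, -0.001, 0, 0.002, 0], [0, 0, -0.0436, -0.0033, -0.0007, 0, 0], [0, 0, -0.0436, -0.0033, -0.0007, 0, 0], [0, 0, -0.0436, -0.0033, -0.0007, 0, 0], [0, 0, 0, 0, 0, 0, 0]]

```text
t: 9.6
eef_pos: [0.4506, 0.0047, 0.1776]
tool_rot: [-3.141, -0.0, 1.711]
contact_force: [-0.1, -0.8, -0.3]
grip_width: 0.0004
```

```bash
cat > cmpp.py <<'E'
from h import *
from bench import env
s=env.sense();c=np.array([.5271,-.0031]);y=s['tool_rot'][2];th=y+np.pi/2
r=s['eef_pos'][:2]-c;u=np.array([np.cos(th),np.sin(th)]);n=np.array([u[1],-u[0]])
print("hand angle",np.degrees(th)%360,"radial",r@u,"trail",r@n,"z",s['eef_pos'][2],s['contact_force'].round(1),s['t'])
E
python3 cmpp.py;python3 look.py w8 210 90 410 290 3
```

```text
hand angle 188.03467661452805 radial 0.07460974877174735 trail 0.018417291376802255 z 0.17755167103780597 [-0.1 -0.8 -0.3] 9.6
```

View pics/w8.png

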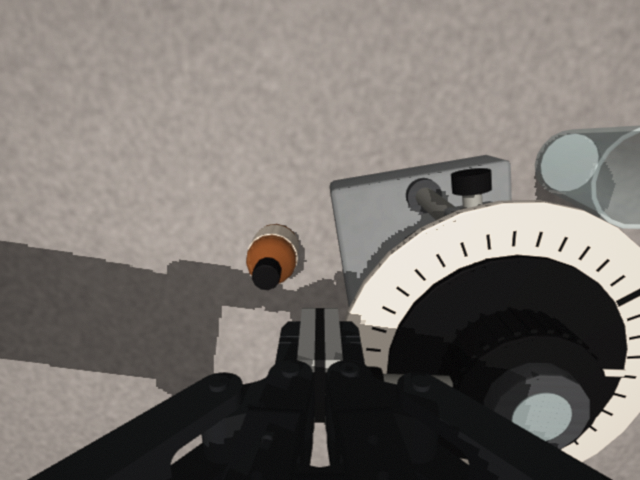

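>>> drive_tool:
  increments:
    - [[0, 0, -0.0436, -0.0033, -0.0007, 0, 0], [0, 0, -0.0436, -0.0033, -0.0007, 0, 0], [0, 0, -0.0436, -0.0033, -0.0007, 0, 0], [0, 0, -0.0436, -0.0033, -0.0007, 0, 0], [0, 0, -0.0436, -0.0033, -0.0007, 0, 0]]

```text
t: 10.07
eef_pos: [0.4509, -0.0117, 0.1776]
tool_rot: [-3.141, -0.001, 1.929]
contact_force: [0.0, 2.3, 0.3]
grip_width: 0.0003
```

>>> drive_tool:
  increments:
    - [[0, 0, -0.0436, -0.0033, -0.0007, 0, 0], [0, 0, -0.0436, -0.0033, -0.0007, 0, 0], [0, 0, -0.0436, -0.0033, -0.0007, 0, 0], [0, 0, -0.0436, -0.0033, -0.0007, 0, 0], [0, 0, 0, 0, 0, 0, 0]]

```text
t: 10.48
eef_pos: [0.4539, -0.0253, 0.1776]
tool_rot: [-3.141, -0.0, 2.102]
contact_force: [-0.5, 0.1, 0.0]
grip_width: -0.0003
```

```bash
python3 cmpp.py;python3 look.py w9 440 140 640 440 2
python3 - <<'E'
from bench import env
import cv2
a=env.camera("scene")["img"][:,:,::-1][195:245,280:345]
cv2.imwrite("pics/s9.png",cv2.resize(a,None,fx=9,fy=9,interpolation=cv2.INTER_CUBIC))
E
```

```text
hand angle 210.43627963199089 radial 0.0743205419538669 trail 0.017965092795620415 z 0.17756596721451667 [-0.5  0.1  0. ] 10.4833
```

View pics/w9.png

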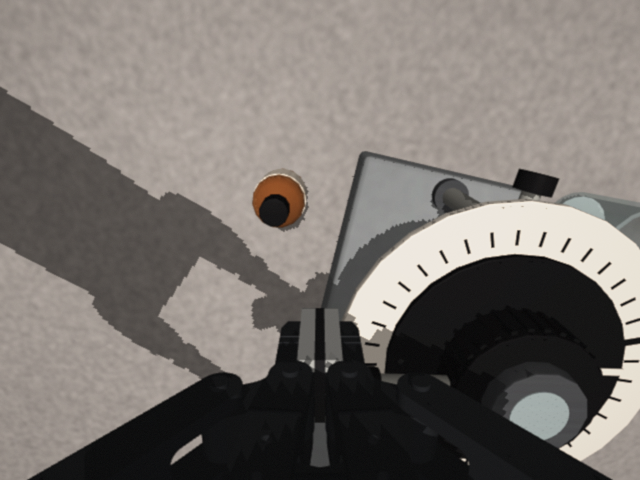

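View pics/s9.png

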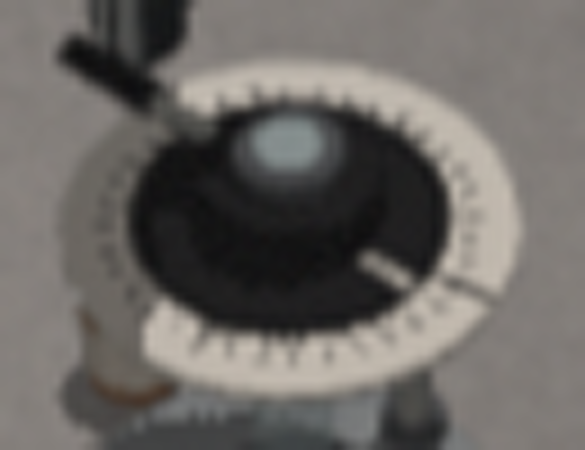

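The dial is turning with the hand. In the scene crop the mark's outer end is at (405,282), about one tick short of the long line at (470,288). I'll measure both in the wrist view.

Run:
```python
import cv2
im=cv2.imread("pics/w9.png")[300:410,560:640]
cv2.imwrite("pics/w9d.png",cv2.resize(im,None,fx=5,fy=5,interpolation=cv2.INTER_CUBIC))
```

```text
(no output)
```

View pics/w9d.png

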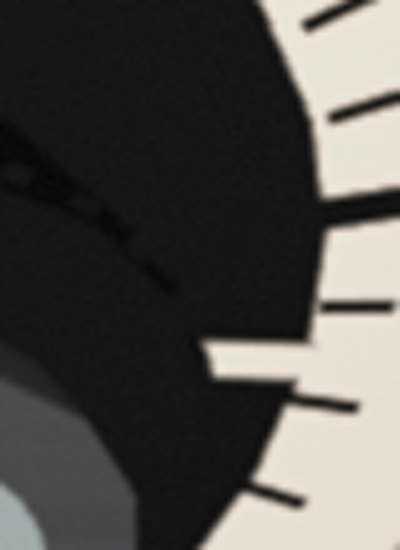

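Run:
```python
from h import *
st=np.load("st.npy");s={'eef_pos':st[:3],'tool_rot':st[3:]};c=np.array([.5271,-.0031])
for n,uv,z in [("mi",(208,359),.174),("mo",(300,361),.174),("li",(323,214),.17),("lo",(400,202),.17)]:
    w=wun(s,(uv[0]/5+560-.4,uv[1]/5+300-.4),z)[:2];d=w-c;print(n,np.hypot(*d).round(4),np.degrees(np.arctan2(d[1],d[0])).round(2))
```

```text
mi 0.0398 27.72
mo 0.0473 27.93
li 0.0502 40.92
lo 0.0563 40.92
```

>>> drive_tool:
  increments:
    - [[0, 0, -0.0436, -0.0033, -0.0007, 0, 0], [0, 0, -0.0436, -0.0033, -0.0007, 0, 0], [0, 0, -0.0436, -0.0033, -0.0007, 0, 0], [0, 0, -0.0436, -0.0033, -0.0007, 0, 0], [0, 0, 0, 0, 0, 0, 0]]

```text
t: 11.0
eef_pos: [0.4591, -0.0377, 0.1777]
tool_rot: [-3.141, -0.0, 2.276]
contact_force: [-0.4, 0.1, 0.1]
grip_width: -0.0001
```

```bash
python3 cmpp.py;python3 look.py w10 560 290 640 400 5
```

```text
hand angle 220.4133737928225 radial 0.07418882034814321 trail 0.01778666055739747 z 0.17768352563742376 [-0.4  0.1  0.1] 11.0
```

View pics/w10c.png

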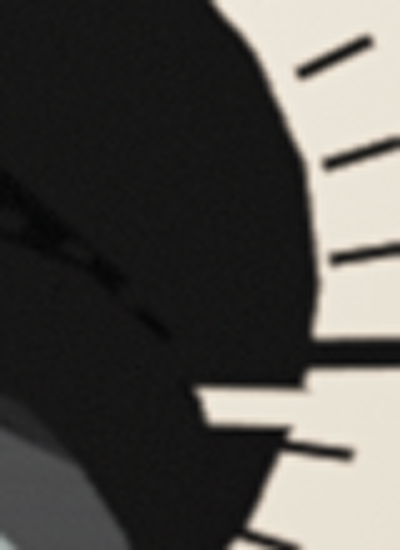

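Run:
```python
from h import *
st=np.load("st.npy");s={'eef_pos':st[:3],'tool_rot':st[3:]};c=np.array([.5271,-.0031])
for n,uv,z in [("mi",(203,406),.174),("mo",(298,409),.174),("li",(313,354),.17),("lo",(400,353),.17)]:
    w=wun(s,(uv[0]/5+560-.4,uv[1]/5+290-.4),z)[:2];d=w-c;print(n,np.hypot(*d).round(4),np.degrees(np.arctan2(d[1],d[0])).round(2))
```

```text
mi 0.0396 37.68
mo 0.0473 37.8
li 0.0507 40.85
lo 0.0579 40.9
```

The mark is at 37.75° and the line at 40.9°, so 3.1° is left.

>>> drive_tool:
  increments:
    - [[0, 0, -0.027, -0.0021, -0.0004, 0, 0], [0, 0, -0.027, -0.0021, -0.0004, 0, 0], [0, 0, 0, 0, 0, 0, 0], [0, 0, 0, 0, 0, 0, 0]]

```text
t: 11.38
eef_pos: [0.4612, -0.0411, 0.1777]
tool_rot: [3.142, -0.0, 2.328]
contact_force: [0.1, 0.6, 0.3]
grip_width: 0.0003
```

```bash
python3 cmpp.py;python3 look.py w11 560 290 640 400 5
```

```text
hand angle 223.39376341163205 radial 0.0740009881464491 trail 0.01768317962076392 z 0.17774276197919178 [0.1 0.6 0.3] 11.3833
```

View pics/w11c.png

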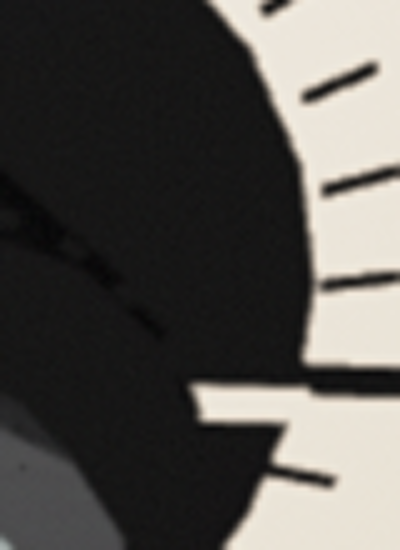

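Run:
```python
from h import *
st=np.load("st.npy");s={'eef_pos':st[:3],'tool_rot':st[3:]};c=np.array([.5271,-.0031])
for n,uv,z in [("mi",(198,403),.174),("mo",(290,406),.174),("li",(310,380),.17),("lo",(400,383),.17)]:
    w=wun(s,(uv[0]/5+560-.4,uv[1]/5+290-.4),z)[:2];d=w-c;print(n,np.hypot(*d).round(4),np.degrees(np.arctan2(d[1],d[0])).round(2))
```

```text
mi 0.0393 40.83
mo 0.0469 40.9
li 0.0513 40.86
lo 0.0589 40.91
```

Aligned at 40.87° against 40.89°. I'll back straight off the lever, rise, and check from above.

>>> drive_tool:
  increments:
    - [[0, 0, 0, 0.005, 0, 0, 0], [0, 0, 0, 0.01, 0, 0, 0], [0, 0, 0, 0.01, 0, 0, 0], [0, 0, 0, 0, 0, -0.03, 0], [0, 0, 0, 0, 0, -0.04, 0]]

```text
t: 11.85
eef_pos: [0.4412, -0.0218, 0.2441]
tool_rot: [-3.136, -0.007, 2.331]
contact_force: [2.0, -0.8, 0.4]
grip_width: 0.0003
```

>>> drive_tool:
  increments:
    - [[0, 0, 0, 0, 0, -0.04, 0], [0, 0, 0, 0, 0, -0.04, 0], [0, 0, 0.11, 0, 0, -0.02, 0], [0, 0, 0.11, 0, 0, 0, 0], [0, 0, 0.11, 0, 0, 0, 0]]

```text
t: 12.27
eef_pos: [0.4437, -0.0224, 0.3504]
tool_rot: [3.138, 0.002, 1.995]
contact_force: [-0.3, 0.6, -0.8]
grip_width: 0.0001
```

>>> drive_tool:
  increments:
    - [[0, 0, 0.11, 0, 0, 0, 0], [0, 0, 0, 0, 0, 0, 0], [0, 0, 0, 0, 0, 0, 0]]

```text
t: 12.52
eef_pos: [0.4435, -0.0226, 0.3479]
tool_rot: [3.141, 0.0, 1.894]
contact_force: [-0.2, -0.5, 0.1]
grip_width: -0.0001
```

```bash
python3 inc.py .533 -.0207 .35
```

```text
t 12.52 pos [ 0.4435 -0.0226  0.3479] rpy [179.98   0.   108.52] F [-0.24 -0.47  0.13] w -0.0001 q [-0.13 -0.26  1.36  0.    2.05 -0.45]
tool shift mm [-26.7  85.5  -2.1]
```

>>> drive_tool:
  increments:
    - [[0, 0, 0, -0.009, 0.0285, 0, 0], [0, 0, 0, -0.009, 0.0285, 0, 0], [0, 0, 0, -0.009, 0.0285, 0, 0], [0, 0, 0, 0, 0, 0, 0], [0, 0, 0, 0, 0, 0, 0]]

```text
t: 12.93
eef_pos: [0.5342, -0.0216, 0.3455]
tool_rot: [-3.137, -0.002, 1.893]
contact_force: [-0.4, 0.0, -0.0]
grip_width: 0.0
```

```bash
python3 inc.py .533 -.0207 .35; python3 look.py w12 210 90 410 290 3
python3 - <<'E'
from bench import env
import cv2
for n in("scene","side"): cv2.imwrite(f"pics/{n}12.png",env.camera(n)["img"][:,:,::-1])
E
```

```text
t 12.93 pos [ 0.5342 -0.0216  0.3455] rpy [-1.7976e+02 -1.1000e-01  1.0849e+02] F [-0.39  0.01 -0.01] w 0.0 q [-0.1  -0.03  1.15  0.    2.03 -0.43]
tool shift mm [ 1.3 -0.8 -4.5]
```

View pics/w12c.png

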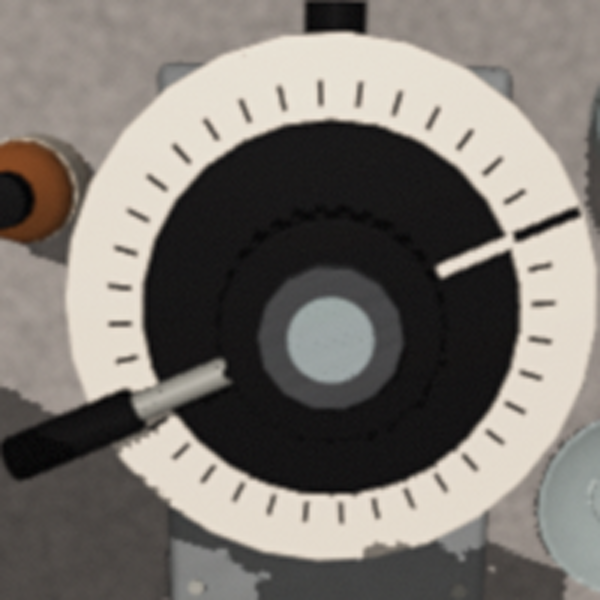

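View pics/side12.png

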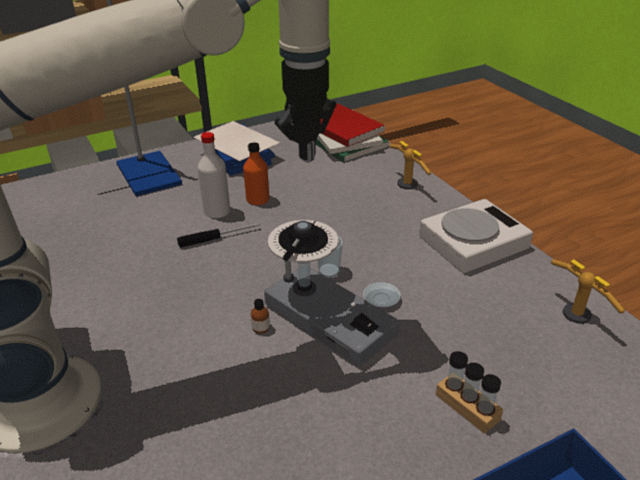

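The crop shows the mark (440,272)–(510,242) running on into the long line (514,237)–(578,211). Nothing else on the bench has moved.

Run:
```python
from ang import run
run(3,210,90,[("mi",(440,272),.174),("mo",(510,241),.174),("li",(515,237),.17),("lo",(578,211),.17),("eye",(331,340),.202)],(66,32,597,560))
```

```text
centre [ 0.527 -0.003] [-0.35 -0.08  0.34  0.15]
mi [0.5492 0.0163] 0.0294 40.95
mo [0.563 0.029] 0.0482 41.64
li [0.5645 0.03  ] 0.05 41.33
lo [0.5771 0.041 ] 0.0667 41.3
eye [ 0.5271 -0.0031] 0.0001 -45.57
```

Run:
```python
from bench import env
print(env.hand_in())
```

```text
the job is handed in; nothing more can be done
None
```

The lamp switch is on and the analyser's index mark lines up with the long line. I handed the job in at about 13 s of the 48 s allowed.

- **Switch:** I pressed the raised end with the shut fingertips until it stopped hard, at 14 N. Afterwards the side picture showed the rocker fully over: the opposite end is raised and the stroked end is level with its bezel.
- **Analyser:** I pushed it round about 41° by the side of its lever with the fingertips, with no pinching or lifting.
- **Alignment:** The last check from above put the mark at 41.0–41.6° and the line at 41.3°. The close view before I let go put both at 40.9°. The two views agree to within about 0.4°, which is about how closely I can read the pictures.
- **Bench and hand:** In the last side picture the glassware and other things stand where they were. The hand finished about 14 cm above the eyepiece, touching nothing, with the contact force near zero.

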